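Slide the curio stand's two shelf boards home

TASK

Both shelf boards of the curio stand have been left sticking out at the front: push each one gently along its rails with the fingertips, until you feel it drop into the notches and it lies level and flush in the stand, then leave it. Do not lift the boards or push hard once they have dropped; the jar and the brocade box ride along standing on them without being touched, and the things on the desk stay where they are.

Things in the scene. Friction and masses are not known exactly. Their poses are not given: they have to be found in the camera images.
- case: Fixed dark-wood curio stand, 200 deep (x) x 302 wide (y), open front, back and top; three side panels 14 thick make two bays 130 wide inside: the lower at -y (rim 120 above the table), the higher at +y (rim 150; so are the middle and +y panels). Origin: centre of its underside, on the table. x runs from its open front (x = -100) to its rear (+100), z up. Things stored on the bay floors lie over 75 behind the front.
- bay_low (a point): Middle of the lower bay's open front, at the height of its rail tops (104 above the table; the rim is 16 higher). A pale rail 14 wide runs rearward along each of the bay's two panels; 9 behind its front end stands a locating lip, 12 long, 6 above the rail. Between the rails and before them is free space.
- notch_low (a point): Middle between the lower bay's two locating notches, at rail-top height, 180 behind the front. Each rail has one: 18 long front to rear, 8 deep, upright ends.
- shelf_low: Loose reddish shelf board of the lower bay, 200 (x) x 127 (y) x 16, 0.22 to 0.37 kg, celadon jar standing on it. Origin: centre of its underside; axes as the stand's. At the start it sticks 30 to 65 out of the front, level, riding 6 proud. It slides rearward with 1 to 3 N, side play 1.5 each side. Home: origin at stand x = 0, z = 104. Pressing down on the overhang tips it.
- shelf_low_batten (a point): Middle of the lower face of the batten under that board (full width, 12 long, 6 deep, 20 from the rear edge). It rides on the rails, and the board's underside on the lips, until it falls 6 mm into the notches, as a groove 6 behind the board's front edge (18 long, 7 deep) falls over the lips: the board is flush with the rim. It has 3 of play fore and aft, then the notch stops it hard.
- shelf_low_front (a point): Middle of the front edge face (127 x 16, where a fingertip pushes) of that board, 8 below its top. Home: flush with the stand's front, z = 112; before that 6 higher.
- shelf_low_rear (a point): Middle of the rear edge face of that board, 8 below its top: z = 112 when home, 118 while it still rides proud.
- bay_tall (a point): Middle of the higher bay's open front, at the height of its rail tops (134 above the table; the rim is 16 higher). A pale rail 14 wide runs rearward along each of the bay's two panels; 9 behind its front end stands a locating lip, 12 long, 6 above the rail. Between the rails and before them is free space.
- notch_tall (a point): Middle between the higher bay's two locating notches, at rail-top height, 180 behind the front. Each rail has one: 18 long front to rear, 8 deep, upright ends.
- shelf_tall: Loose reddish shelf board of the higher bay, 200 (x) x 127 (y) x 16, 0.22 to 0.37 kg, brocade box standing on it. Origin: centre of its underside; axes as the stand's. At the start it sticks 30 to 65 out of the front, level, riding 6 proud. It slides rearward with 1 to 3 N, side play 1.5 each side. Home: origin at stand x = 0, z = 134. Pressing down on the overhang tips it.
- shelf_tall_batten (a point): Middle of the lower face of the batten under that board (full width, 12 long, 6 deep, 20 from the rear edge). It rides on the rails, and the board's underside on the lips, until it falls 6 mm into the notches, as a groove 6 behind the board's front edge (18 long, 7 deep) falls over the lips: the board is flush with the rim. It has 3 of play fore and aft, then the notch stops it hard.
- shelf_tall_front (a point): Middle of the front edge face (127 x 16, where a fingertip pushes) of that board, 8 below its top. Home: flush with the stand's front, z = 142; before that 6 higher.
- shelf_tall_rear (a point): Middle of the rear edge face of that board, 8 below its top: z = 142 when home, 148 while it still rides proud.
- jar: Lidded celadon-green jar, 62 in diameter, 52 high, 0.14 kg, loose on the lower board its centre 105 or more behind the front edge. Origin: centre of its foot.
- giftbox: Brocade box, dark blue with an olive lid, 64 x 64 x 44 high, 0.12 kg, loose on the higher board its centre 105 or more behind the front edge. Origin: centre of its underside.
- inkstone: Black inkstone 70 x 105 x 22 high on the mat in front of the stand. Origin: centre of its underside.
- dish: Blue porcelain dish, 84 in diameter, 20 high, on the mat in front of the stand. Origin: centre of its foot.
- pastebox: Round white porcelain seal-paste box, 62 in diameter, 32 high, beside the stand. Origin: centre of its foot.
- seal: Amber stone seal, 26 x 26 x 52 high, standing beside the stand. Origin: centre of its foot.
- paperweight: Brass bar paperweight 180 (its x) x 26 x 14 with a small knob (24 high), beside the stand. Origin: centre of its underside.
There are look-alikes about, which are no part of the job. What is shaped like the shelf_tall but pink is not meant.

How it is judged:
At the end, for the whole second after the job is handed in: Both boards at rest with the batten in the notches: origin within 6 mm of home along the rails, front and rear edges no more than 2.5 mm above (4 mm below) flush; jar and brocade box at rest, upright (within 0.1 rad) on their boards (x of shelf_low in the frame of case between -0.006 and 0.006 m and z of shelf_low_rear in the frame of case between 0.108 and 0.1145 m and z of shelf_low_front in the frame of case between 0.108 and 0.1145 m and linear speed of each of shelf_low, shelf_tall, jar, giftbox below 0.01 m/s and x of shelf_tall in the frame of case between -0.006 and 0.006 m and z of shelf_tall_rear in the frame of case between 0.138 and 0.1445 m and z of shelf_tall_front in the frame of case between 0.138 and 0.1445 m and z of jar in the frame of shelf_low between 0.013 and 0.02 m and angle between each of jar, giftbox's own z axis and vertical below 0.1 rad and z of giftbox in the frame of shelf_tall between 0.013 and 0.02 m); the robot touches nothing.
It fails at once if a shelf board is lifted or tipped off its rails (z of any of shelf_low_front, shelf_low_rear in the frame of case above 0.127 m or z of any of shelf_tall_front, shelf_tall_rear in the frame of case above 0.157 m).
It fails at once if a shelf board is pushed with more than 40 N (contact force between the arm and shelf_low above 40 N or contact force between the arm and shelf_tall above 40 N).
It fails at once if the jar or the brocade box is touched by the robot or tipped (contact force between the arm and jar above 1 N or angle between any of jar, giftbox's own z axis and vertical above 0.4 rad or contact force between the arm and giftbox above 1 N).
It fails at once if a thing on the desk is knocked more than 20 mm from its place or tipped (distance of any of inkstone, dish, pastebox, seal, paperweight from where it was at the start of the episode above 0.02 m or angle between any of inkstone, dish, pastebox, seal, paperweight's own z axis and vertical above 0.4 rad).
It also fails if it takes over 45 s, if anything falls off the work surface, if the arm or the gripper's body presses on something with over 40 N, if the wrist force passes 120 N, or if a joint passes its speed limit or range.

ROBOT

A 7-joint arm with a two-finger parallel gripper is mounted at the origin on the work surface. World frame = base frame: x ahead of the robot, y to its left, z up, the work surface at z = 0. Lengths are in m, angles in rad, forces in N, time in s.
With the tool pointing down it reaches from about 0.4 to 0.85 m from the base axis. Payload 4.5 kg.
Tool frame: the origin (TCP) lies midway between the tips of the shut fingers; the grasp point (between the pads) lies 19 mm behind it; z points along the fingers, y is the line along which they close (so a half turn about z gives the same grasp; the last joint's range is limited). The gripper opens to 88 mm and grips with 3 to 60 N. Pads are 18 mm wide; open, the fingers measure 123 mm over their backs; the gripper's body (75 mm by 187 mm) begins 45 mm behind the grasp point.
Start: joints at [-1.117, 0.689, -0.195, 1.565, 0.157, 0.902, -0.215], TCP at [0.255, 0.571, 0.239] pointing down, gripper open.
Joint ranges: [-3.01, 3.01], [-0.46, 2.08], [-1.47, 1.51], [0.13, 2.56], [-1, 4.14], [0.04, 2.09], [-2.66, 2.66]. Speed limits (rad/s): [2.57, 2.57, 3.14, 3.14, 3.14, 3.14, 3.14].

INTERFACE

Orientations are given as a unit quaternion [x, y, z, w].
In Python, from plant import r gives the robot as it stands.
- The arm moves only by the tool carry_out, never from a script. Its argument "plan" is a list of rows, each an object with "rot": the turn, a rotation vector about the tool's x, y, z in rad, a list of three; "xyz": the shift along the tool's x, y, z in m, a list of three; "grip": the closure in counts, from 0 (fully open) to 255 (shut). In form: [{"rot": [wx, wy, wz], "xyz": [dx, dy, dz], "grip": grip}, ...]. A call has 1 to 8 rows; each row is the pose to reach, as a shift and turn from the pose commanded when the call began, along the tool's axes at that moment; what a row does not reach only later rows make up. A row lasts 1/12 s, in which the tool goes at most 41.7 mm and 7.16 degrees, less where a joint would pass 70% of its speed; a pose out of reach is approached as far as the arm can. A call with a gripper value outside its range is refused whole. The fingers move at their own pace and stop on an object; "squeeze" is the grip in N (left out, the last holds). Time passes only in rows, so rows that repeat a pose let the fingers close. It gives the time, the measured TCP pose, the force, the opening and the grip force at its end, in the units of the state.
- r.get_state(): the state, without advancing time (a new reading comes with each control period).
- r.snapshot(name): name is "scene" or "top" or "wrist"; returns the picture (480x640x3 uint8, red, green, blue); there is no depth.
- r.camera_params(name): a dict with "fx", "fy", "cx", "cy" (pixels), "position" and "attitude" of the camera in the world; the wrist camera has in their place "hand_eye" (4x4, takes a point from camera to tool coordinates, whose origin is the TCP and whose axes are the flange's). Camera axes: x right, y down, z forward; pixel columns grow to the right and rows downward; lengths in m; the calibration is good to about 2 mm. A picture is of the moment at which its call begins: read the wrist's pose just before it. camera_params takes no time and is no camera call.
- r.finish_job(): hands the job in; it is judged then, once.
The state is a dict: "clock": time; "q": joint angles; "qd": joint speeds; "joint_torque": joint torques, N m; "tool_pos": TCP position; "eef_rot": TCP orientation; "contact_force": force on the tool from outside, world axes, zero at the start; "moment": the same for the moment, N m; "opening": opening from 0.0 (shut) to 1.0 (fully open); "finger_force": force on a finger pad.
Only numpy, scipy, OpenCV 4.12 (cv2) and the standard library are available. Lean on these libraries where they do the work, as an engineer would, in place of code of your own. Each camera call takes 0.05 s, during which the arm holds its last target. There are 200 camera calls.

## Working session

There is one attempt and no reset: what is moved stays moved. The work goes in short steps, Python scripts to look and compute and a tool call to move; the robot and the scene stay as the last step left them, time stands still between calls to the robot, and variables do not carry over. Pictures are saved under pics/ and viewed, at most 10 in all, crops included, and the job is handed in when it is done.

Besides the shell and the picture viewer there is one more tool, called in YAML: its name, and indented under it one key for each argument. carry_out: Moves the arm, as the interface text tells. Its arguments: {"type":"object","properties":{"plan":{"type":"array"},"squeeze":{"type":"number"}},"required":["plan"]}

```bash
mkdir -p pics
python3 - <<'E'
from plant import r
import cv2,json
for n in("scene","top"):
    p=r.camera_params(n); print(n,p)
    cv2.imwrite(f"pics/{n}0.png",r.snapshot(n)[:,:,::-1])
s=r.get_state();print(s)
E
```

```text
scene {'fx': 578.8121566400646, 'fy': 578.8121566400646, 'cx': 307.79620218099654, 'cy': 252.7752946371934, 'position': array([ 1.21818096, -0.36843493,  0.99774788]), 'attitude': array([ 0.79766063,  0.47954077, -0.19173378, -0.31147442])}
top {'fx': 494.3862628398972, 'fy': 494.3862628398972, 'cx': 315.814705155142, 'cy': 235.86271288572843, 'position': array([0.37649695, 0.0089276 , 1.15211925]), 'attitude': array([ 0.71113595, -0.70016206,  0.05390097, -0.03396227])}
{'clock': 0.1, 'q': array([-1.11719081,  0.68991981, -0.19449767,  1.5662307 ,  0.15728601,
        0.90247704, -0.21511787]), 'qd': array([ 0.00089379, -0.00260618,  0.00052485, -0.00362796, -0.00138986,
        0.00032088,  0.00033277]), 'joint_torque': array([-3.27296926e-03, -5.28504682e+01, -1.27156790e+00, -1.53840816e+01,
       -5.25494723e-02,  1.97845176e-03,  3.46196987e-05]), 'tool_pos': array([0.25455737, 0.57019787, 0.23797984]), 'eef_rot': array([ 2.08349410e-01,  9.78054111e-01, -8.15822355e-04, -1.13470057e-04]), 'contact_force': array([-0.2164941 ,  0.23888872, -0.03646985]), 'moment': array([0.01395489, 0.05800665, 0.02526472]), 'finger_force': 0.0, 'opening': 0.9950166029342359}
```

View pics/scene0.png

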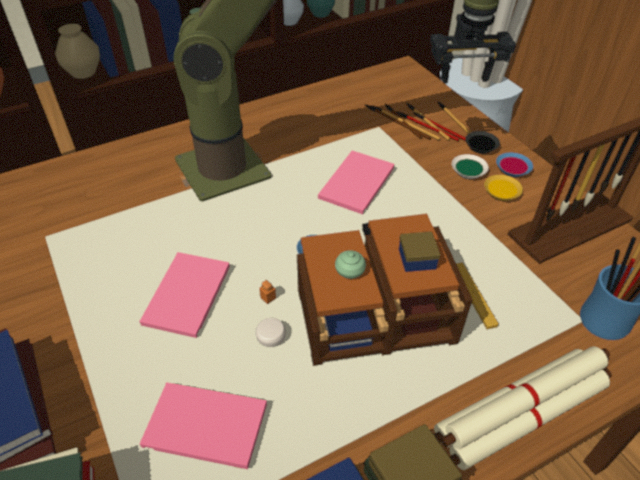

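View pics/top0.png

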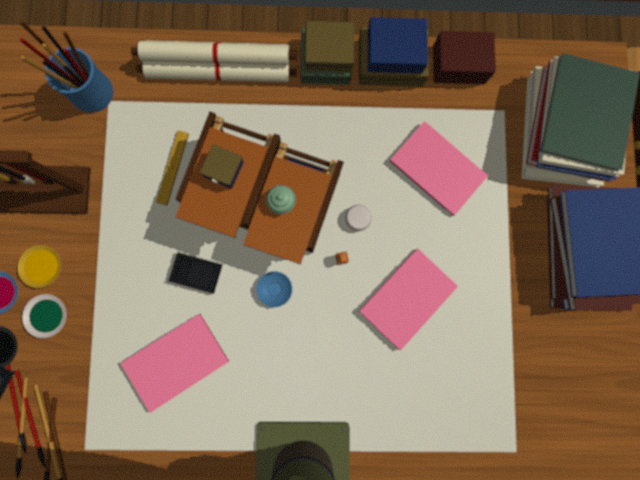

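The scene view shows the stand at about (385,290) with its open rear toward the camera. In the top view the stand is at about (260,185), front toward the robot, with the boards sticking out at about (210,220) and (275,250). The inkstone (195,273) and dish (273,290) lie in front of it.

Run:
```python
import cv2
a=cv2.imread("pics/top0.png")[105:275,150:350]; cv2.imwrite("pics/topc.png",cv2.resize(a,None,fx=3.5,fy=3.5,interpolation=cv2.INTER_CUBIC))
```

```text
(no output)
```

View pics/topc.png

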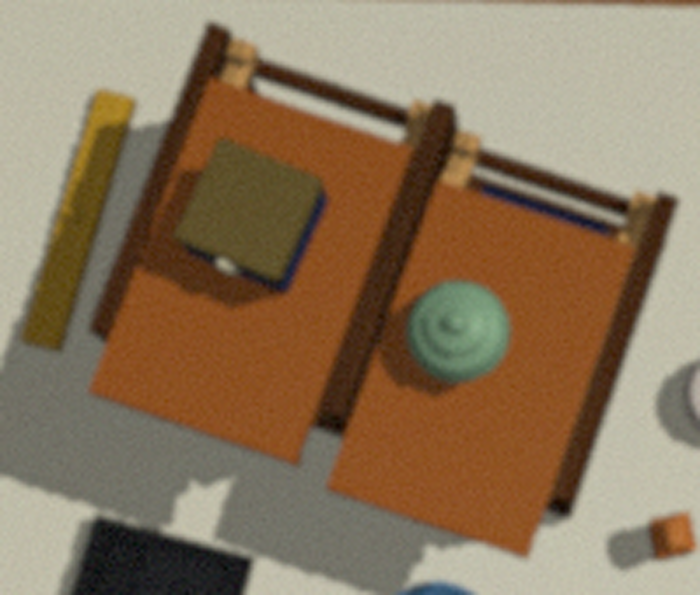

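```bash
cat > h.py <<'E'
import numpy as np
from scipy.spatial.transform import Rotation as R
def proj(p,P):
    c=R.from_quat(p["attitude"]).inv().apply(np.atleast_2d(P)-p["position"])
    return np.c_[p["fx"]*c[:,0]/c[:,2]+p["cx"],p["fy"]*c[:,1]/c[:,2]+p["cy"]]
def ray(p,uv,z):
    d=R.from_quat(p["attitude"]).apply([(uv[0]-p["cx"])/p["fx"],(uv[1]-p["cy"])/p["fy"],1])
    return p["position"]+d*(z-p["position"][2])/d[2]
E
python3 - <<'E'
from plant import r
from h import *
from scipy.optimize import least_squares
p=r.camera_params("top")
st=[(.1,.151,.15,210,24),(-.1,.151,.15,92,330),(.1,-.007,.15,457,112),(.1,.007,.15,430,102),(-.1,.007,.15,318,424),(-.1,-.007,.15,343,433),(.1,-.151,.12,677,200),(-.1,-.151,.12,572,515)]
bt=[(-.1,.0635,90,391),(-.1,-.0635,298,463),(.1,.0635,212,80),(.1,-.0635,413,145)]
bl=[(-.1,.0635,329,488),(-.1,-.0635,528,556),(.1,-.0635,632,243)]
def model(v):
    x,y,a,dt,dl=v[:5]
    P=[s[:3] for s in st]+[(b[0]-dt,b[1]+.072,.156) for b in bt]+[(b[0]-dl,b[1]-.072,.126) for b in bl]
    P=np.array(P); return R.from_rotvec([0,0,a]).apply(P)+[x,y,0]
uv=np.array([s[-2:] for s in st+bt+bl])/3.5+[150,105]-[.36,.36]
f=lambda v:(proj(p,model(v))-uv).ravel()
s=least_squares(f,[.6,.1,-.3,.045,.045],loss="soft_l1")
print(s.x.round(4)); print(f(s.x).reshape(-1,2).round(1))
x,y,a,dt,dl=s.x
W=lambda q:(R.from_rotvec([0,0,a]).apply(q)+[x,y,0]).round(4)
print("fronts",W([-.1-dt,.072,.148]),W([-.1-dl,-.072,.118]))
for n,u,z in(("ink",(195,273),.022),("dish",(273,290),.02),("box",(222,165),.2),("jar",(281,199),.178)):
    q=ray(p,u,z); print(n,q.round(3),R.from_rotvec([0,0,-a]).apply(q-[x,y,0]).round(3))
T=R.from_quat(r.get_state()["eef_rot"]); print(T.as_matrix().round(3))
E
```

```text
[ 0.6172  0.0974 -0.3167  0.0301  0.0353]
[[-1.   0.7]
 [-1.7  1.9]
 [-0.4 -0.1]
 [ 1.   0.6]
 [ 0.2 -2.1]
 [-0.5 -2.4]
 [ 0.7  0.9]
 [ 0.4 -1.5]
 [-0.   0.2]
 [-0.3  0. ]
 [-0.2 -0.8]
 [ 0.2  0.4]
 [-0.4 -0.4]
 [ 0.5  0.1]
 [ 1.6  0.7]]
fronts [0.516  0.2064 0.148 ] [0.4662 0.0711 0.118 ]
ink [0.428 0.251 0.022] [-0.227  0.087  0.022]
dish [0.393 0.074 0.02 ] [-0.206 -0.093  0.02 ]
box [0.633 0.169 0.2  ] [-0.007  0.073  0.2  ]
jar [0.572 0.053 0.178] [-0.029 -0.056  0.178]
[[-0.913  0.408 -0.001]
 [ 0.408  0.913 -0.002]
 [-0.    -0.002 -1.   ]]
```

```bash
cat >> h.py <<'E'
def toworld(s,q): return R.from_rotvec([0,0,s[2]]).apply(q)+[s[0],s[1],0]
def tostand(s,q): return R.from_rotvec([0,0,-s[2]]).apply(np.asarray(q)-[s[0],s[1],0])
def shift(st,s,q):
    "tool shift from the present pose to stand point q, and turn so that tool x = -stand x, z down"
    T=R.from_quat(st["eef_rot"]); c,n=np.cos(s[2]),np.sin(s[2])
    G=R.from_matrix(np.array([[-c,n,0],[-n,c,0],[0,0,-1]])*np.array([[1,1,1]]))
    G=R.from_matrix(np.c_[[-c,-n,0],[-n,c,0],[0,0,-1]])
    return T.inv().apply(toworld(s,q)-st["tool_pos"]).round(4),(T.inv()*G).as_rotvec().round(4)
E
python3 - <<'E'
from plant import r
from h import *
from scipy.optimize import least_squares
p=r.camera_params("top")
st=[(.1,.151,.15,210,24),(.1,-.007,.15,457,112),(.1,.007,.15,430,102),(.1,-.151,.12,677,200)]
bt=[(-.1,.0635,90,391),(-.1,-.0635,298,463),(.1,.0635,212,80),(.1,-.0635,413,145)]
bl=[(-.1,.0635,329,488),(-.1,-.0635,528,556),(.1,-.0635,632,243)]
def model(v):
    x,y,a,dt,dl=v[:5]
    P=[s[:3] for s in st]+[(b[0]-dt,b[1]+.072,.156) for b in bt]+[(b[0]-dl,b[1]-.072,.126) for b in bl]
    return toworld(v,np.array(P))
uv=np.array([s[-2:] for s in st+bt+bl])/3.5+[150,105]-[.36,.36]
f=lambda v:(proj(p,model(v))-uv).ravel()
s=least_squares(f,[.6,.1,-.3,.045,.045],loss="soft_l1").x
print(s.round(4)); print(f(s).reshape(-1,2).round(1).tolist())
fr=toworld(s,[[-.1,.137,.15],[-.1,.151,.15],[-.1,.007,.15],[-.1,-.151,.12]])
print((proj(p,fr)-[150,105]+.36)*3.5)
np.save("s.npy",s)
S=r.get_state()
print(shift(S,s,[-.1-s[3]-.035,.072,.24]),tostand(s,S["tool_pos"]))
E
```

```text
[ 0.6183  0.0974 -0.3139  0.0309  0.0366]
[[-1.2, 0.3], [-0.5, -0.7], [0.9, 0.0], [0.6, 0.2], [-0.1, 0.2], [-0.3, -0.1], [-0.5, -0.9], [-0.1, 0.2], [-0.4, -0.3], [0.5, 0.1], [1.4, 0.6]]
[[108.83386265 343.2422406 ]
 [ 86.23556523 335.52716425]
 [319.049867   415.01014828]
 [574.17681988 507.50344254]]
(array([-0.3522, -0.2294, -0.0016]), array([-0.0016,  0.    , -0.1058])) [-0.49195188  0.33732403  0.23797984]
```

carry_out:
  plan:
    - {"rot":[0,0,-0.106],"xyz":[-0.035,-0.023,0],"grip":255}
    - {"rot":[0,0,-0.106],"xyz":[-0.07,-0.046,0],"grip":255}
    - {"rot":[0,0,-0.106],"xyz":[-0.105,-0.069,0],"grip":255}
    - {"rot":[0,0,-0.106],"xyz":[-0.14,-0.092,0],"grip":255}
    - {"rot":[0,0,-0.106],"xyz":[-0.175,-0.115,0],"grip":255}
    - {"rot":[0,0,-0.106],"xyz":[-0.205,-0.138,0],"grip":255}
    - {"rot":[0,0,-0.106],"xyz":[-0.235,-0.155,0],"grip":255}
    - {"rot":[0,0,-0.106],"xyz":[-0.26,-0.17,0],"grip":255}
  squeeze: 10

```text
clock: 0.77
tool_pos: [0.4241, 0.3063, 0.2385]
eef_rot: [0.157, 0.988, -0.001, 0.0]
contact_force: [-0.0, 0.1, -0.1]
opening: 0.416
finger_force: 0.0
```

```bash
cat > n.py <<'E'
import sys
from plant import r
from h import *
s=np.load("s.npy"); S=r.get_state(); q=[float(v) for v in sys.argv[1:4]]
print(S["clock"],"stand",tostand(s,S["tool_pos"]).round(4),"shift",*shift(S,s,q),"F",R.from_rotvec([0,0,-s[2]]).apply(S["contact_force"]).round(2),S["opening"])
E
python3 n.py -.166 .072 .24
```

```text
0.7667 stand [-0.2492  0.1387  0.2385] shift [-0.0834 -0.0665 -0.0014] [-0.0017  0.0004 -0.0021] F [-0.05  0.11 -0.14] 0.4158509265796642
```

carry_out:
  plan:
    - {"rot":[0,0,0],"xyz":[-0.028,-0.022,0],"grip":255}
    - {"rot":[0,0,0],"xyz":[-0.056,-0.044,0],"grip":255}
    - {"rot":[0,0,0],"xyz":[-0.078,-0.066,0],"grip":255}
    - {"rot":[0,0,0],"xyz":[-0.08,-0.066,0.03],"grip":255}
    - {"rot":[0,0,0],"xyz":[-0.08,-0.066,0.06],"grip":255}
    - {"rot":[0,0,0],"xyz":[-0.08,-0.066,0.085],"grip":255}
    - {"rot":[0,0,0],"xyz":[-0.08,-0.066,0.1],"grip":255}
    - {"rot":[0,0,0],"xyz":[-0.08,-0.066,0.1],"grip":255}

```text
clock: 1.43
tool_pos: [0.4765, 0.2208, 0.1356]
eef_rot: [0.156, 0.988, -0.002, -0.003]
contact_force: [-0.7, -0.1, -0.0]
opening: 0.01
finger_force: 0.0
```

```bash
python3 n.py -.14 .072 .139
python3 - <<'E'
from plant import r
import cv2
a=r.snapshot("wrist"); b=r.snapshot("top")
cv2.imwrite("pics/w1.png",a[:,:,::-1])
E
```

```text
1.4333 stand [-0.1729  0.0736  0.1356] shift [-0.0329 -0.0016 -0.0035] [-0.0049 -0.0046  0.0003] F [-0.61 -0.32 -0.02] 0.01019345781546084
```

View pics/w1.png

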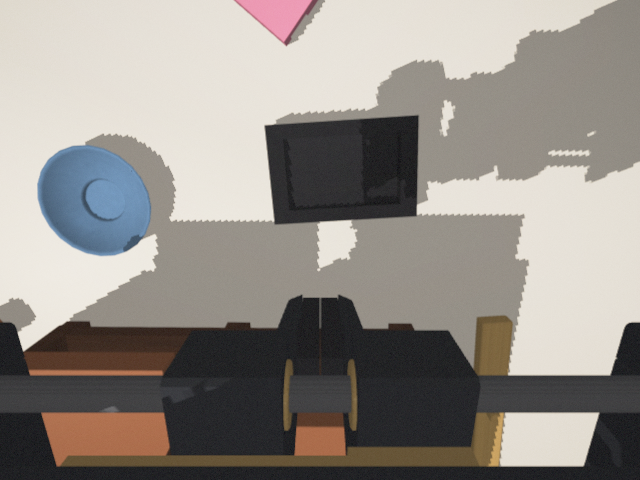

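The wrist picture shows the closed fingers at about (320,300) in front of the higher board. The inkstone (345,170) and dish (95,200) are clear, and the box lid is at the bottom edge (row 460). I'll check the camera offset, then creep to contact.

Run:
```python
from plant import r
p=r.camera_params("wrist");print(p)
```

```text
{'fx': 360.09009342851516, 'fy': 360.09009342851516, 'cx': 319.7710191884964, 'cy': 247.03400301451413, 'hand_eye': array([[-3.99542737e-04, -9.52294158e-01, -3.05181384e-01,
         8.13382352e-02],
       [ 9.99999764e-01, -2.10118325e-04, -6.53539827e-04,
        -8.28270954e-04],
       [ 5.58237958e-04, -3.05181574e-01,  9.52294017e-01,
        -1.45486248e-01],
       [ 0.00000000e+00,  0.00000000e+00,  0.00000000e+00,
         1.00000000e+00]])}
```

carry_out:
  plan:
    - {"rot":[0,0,0],"xyz":[-0.003,-0.001,-0.002],"grip":255}
    - {"rot":[0,0,0],"xyz":[-0.006,-0.001,-0.002],"grip":255}
    - {"rot":[0,0,0],"xyz":[-0.009,-0.001,-0.002],"grip":255}
    - {"rot":[0,0,0],"xyz":[-0.012,-0.001,-0.002],"grip":255}
    - {"rot":[0,0,0],"xyz":[-0.015,-0.001,-0.002],"grip":255}
    - {"rot":[0,0,0],"xyz":[-0.015,-0.001,-0.002],"grip":255}

```text
clock: 2.03
tool_pos: [0.4936, 0.2162, 0.141]
eef_rot: [0.157, 0.988, 0.0, 0.001]
contact_force: [0.4, -0.4, 0.2]
opening: 0.004
finger_force: 0.0
```

```bash
python3 n.py -.14 .072 .139
```

```text
2.0333 stand [-0.1553  0.0744  0.141 ] shift [-0.0153 -0.0024  0.0021] [ 0.0007  0.0011 -0.0009] F [ 0.52 -0.26  0.23] 0.0043381793161578934
```

carry_out:
  plan:
    - {"rot":[0,0,0],"xyz":[-0.002,-0.001,0.002],"grip":255}
    - {"rot":[0,0,0],"xyz":[-0.004,-0.002,0.002],"grip":255}
    - {"rot":[0,0,0],"xyz":[-0.006,-0.002,0.002],"grip":255}
    - {"rot":[0,0,0],"xyz":[-0.008,-0.002,0.002],"grip":255}
    - {"rot":[0,0,0],"xyz":[-0.01,-0.002,0.002],"grip":255}
    - {"rot":[0,0,0],"xyz":[-0.012,-0.002,0.002],"grip":255}
    - {"rot":[0,0,0],"xyz":[-0.014,-0.002,0.002],"grip":255}
    - {"rot":[0,0,0],"xyz":[-0.016,-0.002,0.002],"grip":255}

```text
clock: 2.7
tool_pos: [0.507, 0.2097, 0.1387]
eef_rot: [0.156, 0.988, -0.0, -0.0]
contact_force: [-2.9, 2.1, 1.6]
opening: 0.007
finger_force: 1.7
```

```bash
python3 n.py -.115 .072 .139
```

```text
2.7 stand [-0.1405  0.0724  0.1387] shift [-0.0255 -0.0004 -0.0003] [-0.0001 -0.0006  0.0002] F [-3.4   1.12  1.63] 0.007446514077593104
```

carry_out:
  plan:
    - {"rot":[0,0,0],"xyz":[-0.002,0,0],"grip":255}
    - {"rot":[0,0,0],"xyz":[-0.004,0,0],"grip":255}
    - {"rot":[0,0,0],"xyz":[-0.006,0,0],"grip":255}
    - {"rot":[0,0,0],"xyz":[-0.008,0,0],"grip":255}
    - {"rot":[0,0,0],"xyz":[-0.01,0,0],"grip":255}
    - {"rot":[0,0,0],"xyz":[-0.012,0,0],"grip":255}
    - {"rot":[0,0,0],"xyz":[-0.014,0,0],"grip":255}
    - {"rot":[0,0,0],"xyz":[-0.016,0,0],"grip":255}

```text
clock: 3.37
tool_pos: [0.5226, 0.2046, 0.1387]
eef_rot: [0.156, 0.988, 0.0, 0.0]
contact_force: [-3.4, 0.6, 1.8]
opening: 0.01
finger_force: 1.6
```

```bash
python3 n.py -.115 .072 .139
```

```text
3.3667 stand [-0.1241  0.0724  0.1387] shift [-0.0091 -0.0004 -0.0003] [0.0001 0.     0.0002] F [-3.38 -0.47  1.78] 0.009761559976237344
```

carry_out:
  plan:
    - {"rot":[0,0,0],"xyz":[-0.001,0,0],"grip":255}
    - {"rot":[0,0,0],"xyz":[-0.002,0,0],"grip":255}
    - {"rot":[0,0,0],"xyz":[-0.003,0,0],"grip":255}
    - {"rot":[0,0,0],"xyz":[-0.004,0,0],"grip":255}
    - {"rot":[0,0,0],"xyz":[-0.005,0,0],"grip":255}
    - {"rot":[0,0,0],"xyz":[-0.006,0,0],"grip":255}
    - {"rot":[0,0,0],"xyz":[-0.007,0,0],"grip":255}
    - {"rot":[0,0,0],"xyz":[-0.008,0,0],"grip":255}

```text
clock: 4.03
tool_pos: [0.5301, 0.2022, 0.1387]
eef_rot: [0.156, 0.988, -0.0, 0.0]
contact_force: [-2.4, 1.3, -0.2]
opening: 0.007
finger_force: 1.3
```

carry_out:
  plan:
    - {"rot":[0,0,0],"xyz":[-0.001,0,0],"grip":255}
    - {"rot":[0,0,0],"xyz":[-0.002,0,0],"grip":255}
    - {"rot":[0,0,0],"xyz":[-0.003,0,0],"grip":255}

```text
clock: 4.28
tool_pos: [0.533, 0.2012, 0.1387]
eef_rot: [0.156, 0.988, -0.0, 0.0]
contact_force: [-1.6, 1.8, -0.7]
opening: 0.008
finger_force: 1.2
```

```bash
python3 n.py -.11 .072 .139
```

```text
4.2833 stand [-0.1132  0.0724  0.1387] shift [-0.0032 -0.0004 -0.0003] [-0.      0.      0.0001] F [-2.13  1.22 -0.65] 0.00800749889929827
```

carry_out:
  plan:
    - {"rot":[0,0,0],"xyz":[-0.001,0,0],"grip":255}
    - {"rot":[0,0,0],"xyz":[-0.002,0,0],"grip":255}

```text
clock: 4.45
tool_pos: [0.5349, 0.2006, 0.1387]
eef_rot: [0.156, 0.988, 0.0, 0.0]
contact_force: [-2.3, 0.9, -0.8]
opening: 0.007
finger_force: 1.1
```

carry_out:
  plan:
    - {"rot":[0,0,0],"xyz":[-0.001,0,0],"grip":255}
    - {"rot":[0,0,0],"xyz":[-0.002,0,0],"grip":255}

```text
clock: 4.62
tool_pos: [0.5371, 0.1999, 0.1387]
eef_rot: [0.156, 0.988, 0.0, 0.0]
contact_force: [0.6, 0.8, -0.6]
opening: 0.005
finger_force: 0.0
```

```bash
python3 n.py -.11 .072 .139
python3 - <<'E'
from plant import r
import cv2,numpy as np
a=r.snapshot("scene")[:,:,::-1]
o=cv2.imread("pics/scene0.png")
f=lambda i:cv2.resize(i[200:365,280:480],None,fx=2,fy=3.5,interpolation=cv2.INTER_CUBIC)
cv2.imwrite("pics/s2.png",np.hstack([f(o),f(a)]))
E
```

```text
4.6167 stand [-0.1089  0.0724  0.1387] shift [ 0.0011 -0.0004 -0.0003] [ 0.0002  0.0006 -0.0001] F [ 0.35  0.94 -0.57] 0.004529178356326969
```

View pics/s2.png

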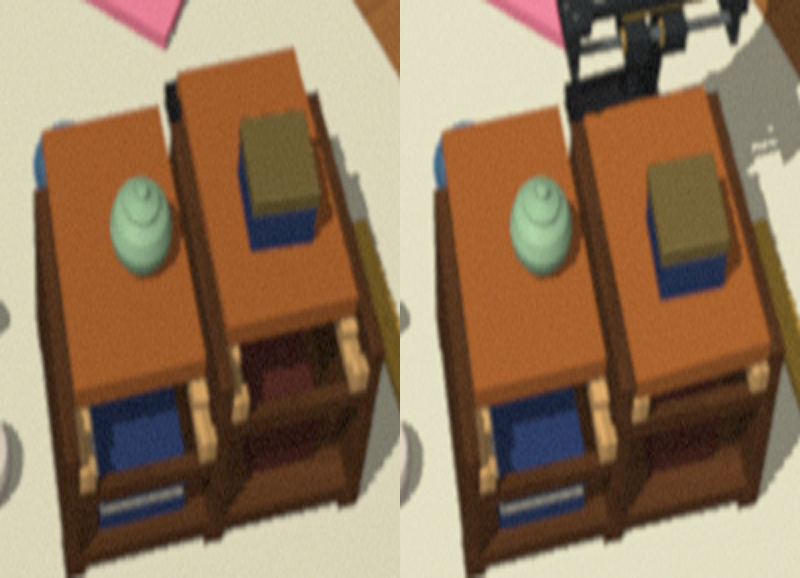

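The right half shows the higher board now pushed in (front at about (660,100), rear at (700,365)). It appears down level with its rims, and the box is upright. I'll retreat and move across to the lower board.

carry_out:
  plan:
    - {"rot":[0,0,0],"xyz":[0.02,0,0],"grip":255}
    - {"rot":[0,0,0],"xyz":[0.045,0,0],"grip":255}
    - {"rot":[0,0,0],"xyz":[0.063,-0.02,0],"grip":255}
    - {"rot":[0,0,0],"xyz":[0.063,-0.055,0],"grip":255}
    - {"rot":[0,0,0],"xyz":[0.063,-0.09,0],"grip":255}
    - {"rot":[0,0,0],"xyz":[0.063,-0.12,0],"grip":255}
    - {"rot":[0,0,0],"xyz":[0.063,-0.138,0],"grip":255}
    - {"rot":[0,0,0],"xyz":[0.063,-0.144,0],"grip":255}

```text
clock: 5.33
tool_pos: [0.4318, 0.0788, 0.139]
eef_rot: [0.159, 0.987, -0.001, 0.0]
contact_force: [0.6, -0.5, -0.1]
opening: 0.009
finger_force: 0.0
```

```bash
python3 n.py -.172 -.072 .1085
```

```text
5.3333 stand [-0.1717 -0.0753  0.139 ] shift [0.0004 0.0034 0.0305] [-0.0025  0.0006 -0.0045] F [ 0.69 -0.25 -0.07] 0.009043474749095181
```

carry_out:
  plan:
    - {"rot":[0,0,0],"xyz":[0,0,0.01],"grip":255}
    - {"rot":[0,0,0],"xyz":[0,0,0.02],"grip":255}
    - {"rot":[0,0,0],"xyz":[0,0,0.028],"grip":255}
    - {"rot":[0,0,0],"xyz":[0,0,0.0305],"grip":255}
    - {"rot":[0,0,0],"xyz":[-0.004,0,0.0305],"grip":255}
    - {"rot":[0,0,0],"xyz":[-0.008,0,0.0305],"grip":255}
    - {"rot":[0,0,0],"xyz":[-0.012,0,0.0305],"grip":255}
    - {"rot":[0,0,0],"xyz":[-0.014,0,0.0305],"grip":255}

```text
clock: 6.0
tool_pos: [0.4469, 0.0782, 0.1086]
eef_rot: [0.157, 0.988, 0.0, 0.001]
contact_force: [-0.1, -0.3, 0.5]
opening: 0.006
finger_force: 0.0
```

```bash
python3 n.py -.146 -.072 .1085
```

```text
6.0 stand [-0.1571 -0.0712  0.1086] shift [-0.0111 -0.0008  0.0001] [ 0.0011  0.0015 -0.0004] F [ 0.02 -0.34  0.51] 0.005763210240278092
```

carry_out:
  plan:
    - {"rot":[0,0,0],"xyz":[-0.002,0,0],"grip":255}
    - {"rot":[0,0,0],"xyz":[-0.004,0,0],"grip":255}
    - {"rot":[0,0,0],"xyz":[-0.006,0,0],"grip":255}
    - {"rot":[0,0,0],"xyz":[-0.008,0,0],"grip":255}
    - {"rot":[0,0,0],"xyz":[-0.01,0,0],"grip":255}
    - {"rot":[0,0,0],"xyz":[-0.012,0,0],"grip":255}
    - {"rot":[0,0,0],"xyz":[-0.014,0,0],"grip":255}
    - {"rot":[0,0,0],"xyz":[-0.016,0,0],"grip":255}

```text
clock: 6.67
tool_pos: [0.4589, 0.0734, 0.1081]
eef_rot: [0.156, 0.988, -0.0, -0.002]
contact_force: [-5.4, 2.8, 4.8]
opening: 0.005
finger_force: 2.6
```

carry_out:
  plan:
    - {"rot":[0,0,0],"xyz":[-0.002,0,0],"grip":255}
    - {"rot":[0,0,0],"xyz":[-0.004,0,0],"grip":255}
    - {"rot":[0,0,0],"xyz":[-0.006,0,0],"grip":255}
    - {"rot":[0,0,0],"xyz":[-0.008,0,0],"grip":255}
    - {"rot":[0,0,0],"xyz":[-0.01,0,0],"grip":255}
    - {"rot":[0,0,0],"xyz":[-0.012,0,0],"grip":255}

```text
clock: 7.17
tool_pos: [0.4701, 0.0698, 0.1081]
eef_rot: [0.156, 0.988, -0.001, -0.002]
contact_force: [-5.7, 3.9, 3.6]
opening: 0.007
finger_force: 2.7
```

```bash
python3 n.py -.109 -.072 .1085
```

```text
7.1667 stand [-0.1324 -0.0721  0.1081] shift [-0.0234  0.     -0.0005] [-0.0016 -0.0035  0.0013] F [-6.61  1.94  3.58] 0.006980888944442835
```

carry_out:
  plan:
    - {"rot":[0,0,0],"xyz":[-0.002,0,0],"grip":255}
    - {"rot":[0,0,0],"xyz":[-0.004,0,0],"grip":255}
    - {"rot":[0,0,0],"xyz":[-0.006,0,0],"grip":255}
    - {"rot":[0,0,0],"xyz":[-0.008,0,0],"grip":255}
    - {"rot":[0,0,0],"xyz":[-0.01,0,0],"grip":255}
    - {"rot":[0,0,0],"xyz":[-0.012,0,0],"grip":255}
    - {"rot":[0,0,0],"xyz":[-0.013,0,0],"grip":255}
    - {"rot":[0,0,0],"xyz":[-0.014,0,0],"grip":255}

```text
clock: 7.83
tool_pos: [0.484, 0.0654, 0.1081]
eef_rot: [0.156, 0.988, -0.0, -0.001]
contact_force: [-4.7, 1.5, 3.8]
opening: 0.009
finger_force: 2.5
```

```bash
python3 n.py -.109 -.072 .1085
```

```text
7.8333 stand [-0.1179 -0.072   0.1081] shift [-0.0089 -0.     -0.0004] [-0.0012 -0.0026  0.0009] F [-4.95 -0.    3.78] 0.009082745732435688
```

carry_out:
  plan:
    - {"rot":[0,0,0],"xyz":[-0.001,0,0],"grip":255}
    - {"rot":[0,0,0],"xyz":[-0.002,0,0],"grip":255}
    - {"rot":[0,0,0],"xyz":[-0.003,0,0],"grip":255}
    - {"rot":[0,0,0],"xyz":[-0.004,0,0],"grip":255}
    - {"rot":[0,0,0],"xyz":[-0.005,0,0],"grip":255}

```text
clock: 8.25
tool_pos: [0.4906, 0.0636, 0.1081]
eef_rot: [0.156, 0.988, 0.0, 0.0]
contact_force: [-3.2, 0.4, -0.1]
opening: 0.008
finger_force: 1.3
```

carry_out:
  plan:
    - {"rot":[0,0,0],"xyz":[-0.001,0,0],"grip":255}
    - {"rot":[0,0,0],"xyz":[-0.002,0,0],"grip":255}

```text
clock: 8.42
tool_pos: [0.4929, 0.063, 0.1081]
eef_rot: [0.157, 0.988, 0.0, 0.0]
contact_force: [-2.1, 0.7, 0.5]
opening: 0.004
finger_force: 1.1
```

carry_out:
  plan:
    - {"rot":[0,0,0],"xyz":[-0.001,0,0],"grip":255}
    - {"rot":[0,0,0],"xyz":[-0.001,0,0],"grip":255}

```text
clock: 8.58
tool_pos: [0.4934, 0.0628, 0.1082]
eef_rot: [0.156, 0.988, 0.0, 0.0]
contact_force: [-1.5, 1.1, -0.9]
opening: 0.004
finger_force: 1.0
```

```bash
python3 n.py -.109 -.072 .1085
python3 - <<'E'
from plant import r
import cv2,numpy as np
a=r.snapshot("scene")[:,:,::-1]
f=lambda i:cv2.resize(i[205:360,290:480],None,fx=4,fy=3.8,interpolation=cv2.INTER_CUBIC)
cv2.imwrite("pics/s3.png",f(a))
E
```

```text
8.5833 stand [-0.1081 -0.0716  0.1082] shift [ 0.0009 -0.0004 -0.0003] [ 0.0002  0.0002 -0.0001] F [-1.79  0.55 -0.94] 0.0038340321459423067
```

View pics/s3.png

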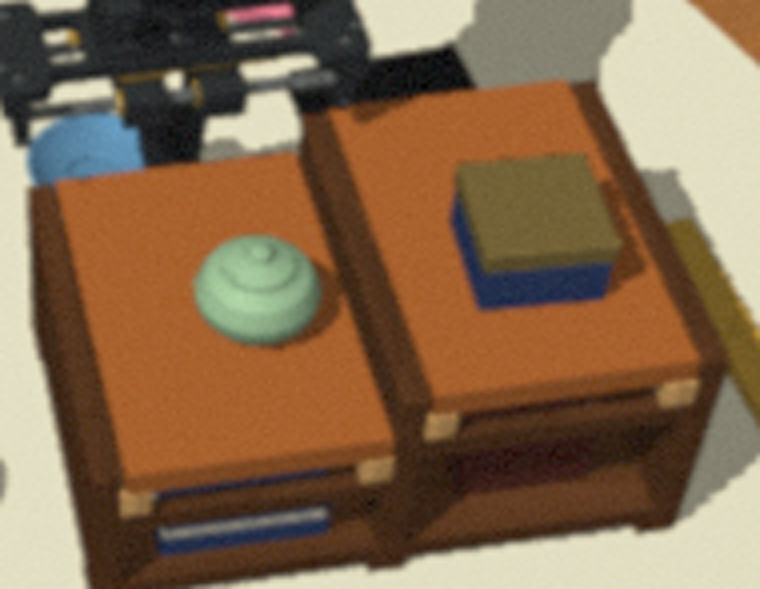

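The view shows both boards pushed in with the jar and box upright. Whether the lower board has dropped is hard to tell by eye, so I'll overlay the predicted home (green) and proud (red) outlines.

```bash
cat > ov.py <<'E'
import sys,cv2
from plant import r
from h import *
s=np.load("s.npy"); p=r.camera_params("scene"); a=r.snapshot("scene")[:,:,::-1]
k=5;o=np.array([295,215])
c=cv2.resize(a[215:330,295:455],None,fx=k,fy=k,interpolation=cv2.INTER_CUBIC)
P=lambda Q:np.round((proj(p,toworld(s,np.array(Q)))-o+.5)*k-.5).astype(np.int32)
for y,z in((.072,.150),(-.072,.120)):
    for dz,col in((0,(0,255,0)),(.006,(255,255,0))):
        q=P([[sx*.1,y+sy*.0635,z+dz] for sx,sy in((-1,-1),(-1,1),(1,1),(1,-1))])
        cv2.polylines(c,[q],True,col,1)
for ya,yb,z in((.137,.151,.15),(-.007,.007,.15),(-.151,-.137,.12)):
    cv2.polylines(c,[P([[-.1,ya,z],[-.1,yb,z],[.1,yb,z],[.1,ya,z]])],True,(255,255,255),1)
cv2.imwrite(sys.argv[1],c)
E
python3 ov.py pics/o1.png
```

```text
(no output)
```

View pics/o1.png

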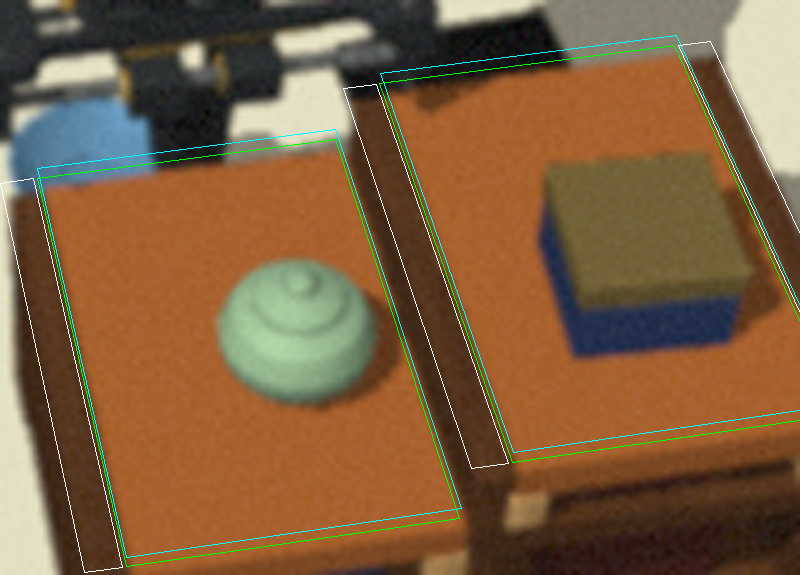

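carry_out:
  plan:
    - {"rot":[0,0,0],"xyz":[0.005,0,0],"grip":255}
    - {"rot":[0,0,0],"xyz":[0.015,0,0],"grip":255}
    - {"rot":[0,0,0],"xyz":[0.025,0,0],"grip":255}
    - {"rot":[0,0,0],"xyz":[0.025,0,0],"grip":255}

```text
clock: 9.02
tool_pos: [0.4681, 0.0712, 0.1084]
eef_rot: [0.155, 0.988, 0.0, -0.0]
contact_force: [-0.2, -0.5, 0.1]
opening: 0.004
finger_force: 0.0
```

Run:
```python
from plant import r
from h import *
import cv2
s=np.load("s.npy");p=r.camera_params("scene")
a=np.mean([r.snapshot("scene")[:,:,::-1].astype(float) for _ in range(8)],0)
cv2.imwrite("pics/avg.png",a)
top=np.mean([r.snapshot("top")[:,:,::-1].astype(float) for _ in range(8)],0)
cv2.imwrite("pics/avgtop.png",top)
k=6;A=cv2.resize(a[295:360,308:378].clip(0,255).astype('u1'),None,fx=k,fy=k,interpolation=cv2.INTER_CUBIC)
B=cv2.resize(a[280:345,388:450].clip(0,255).astype('u1'),None,fx=k,fy=k,interpolation=cv2.INTER_CUBIC)
cv2.imwrite("pics/r4.png",np.hstack([A,B])[:, :800])
```

```text
[ WARN:0@5.976] global loadsave.cpp:1063 imwrite_ Unsupported depth image for selected encoder is fallbacked to CV_8U.
```

View pics/r4.png

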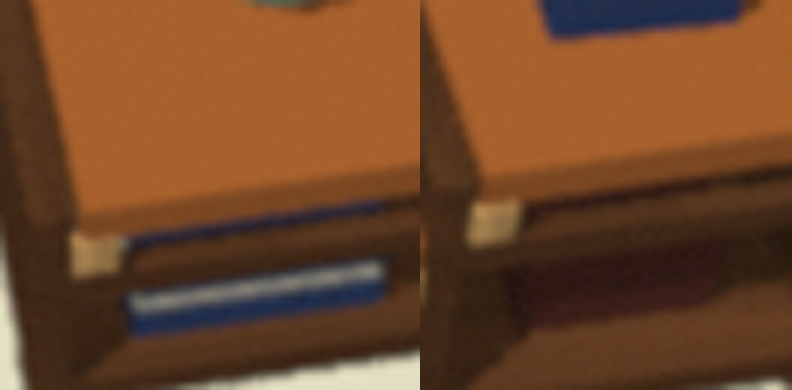

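Both rear edges appear to sit right on the pale rail ends ((95,255) and (495,222)). As a numeric check, I'll get the jar's and box's 3D displacement from before/after tracking in the two cameras.

Run:
```python
from plant import r
from h import *
import cv2
from scipy.optimize import least_squares
s=np.load("s.npy")
im={n:(cv2.imread(f"pics/{n}0.png").astype('f4'),cv2.imread(f).astype('f4')) for n,f in(("scene","pics/avg.png"),("top","pics/avgtop.png"))}
def track(n,uv,h,d):
    a,b=[cv2.GaussianBlur(i,(0,0),1) for i in im[n]]
    u,v=map(int,uv); t=a[v-h:v+h+1,u-h:u+h+1]
    m=cv2.matchTemplate(b[v-h-25:v+h+26,u-h-25:u+h+26],t,cv2.TM_CCOEFF_NORMED)
    _,q,_,(x,y)=cv2.minMaxLoc(m)
    sub=lambda l,c,e:.5*(l-e)/(l-2*c+e)
    return np.array([x-25+sub(*m[y,x-1:x+2]),y-25+sub(*m[y-1:y+2,x])]),q
for nm,P,h in(("jar",[.572,.053,.17],11),("box",[.633,.169,.2],11)):
    P=np.array(P); D=[]
    for n in im:
        u=proj(r.camera_params(n),P)[0]; d,q=track(n,u,h,0); D.append((n,d)); print(nm,n,u.round(),d.round(2),round(float(q),3))
    ex=toworld(s,[1,0,0])-[s[0],s[1],0]; ey=np.array([-ex[1],ex[0],0])
    f=lambda v:np.concatenate([proj(r.camera_params(n),P+v[0]*ex+v[1]*ey+[0,0,v[2]])[0]-proj(r.camera_params(n),P)[0]-d for n,d in D])
    o=least_squares(f,[.03,0,0]); print((o.x*1e3).round(1),o.fun.round(2))
```

```text
jar scene [347. 253.] [ 3.76 16.64] 0.996
jar top [281. 200.] [  6.57 -16.8 ] 0.989
[38.3 -0.7 -6. ] [ 0.08 -0.01  0.08  0.04]
box scene [417. 242.] [ 4.2  13.89] 0.996
box top [222. 165.] [  6.61 -13.81] 0.727
[31.8 -1.2 -5. ] [-0.12  0.03 -0.12 -0.07]
```

```bash
python3 -c "
from plant import r
print(r.finish_job())"
```

```text
the job is handed in; nothing more can be done
None
```

Both boards were pushed in until they dropped into their notches. Before/after camera tracking shows the jar and box went down 6 mm and 5 mm with them, still upright. The arm then backed clear and I handed the job in; the hand-in gave no verdict.

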